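# Pack the vial rack into the transport chest and bolt the lid

### The job

These vials are going out with the courier: set the red vial rack down gently on the floor of the white transport chest, keeping it upright, then close the chest's lid fully. Then push the lid's sliding bolt all the way across, until its tip has gone right through the keeper on the chest's rim. Leave the other things on the bench where they are.

Things in the scene. Friction and masses are not known exactly. Their poses are not given: they have to be found in the camera images.
- chest: White insulated transport chest fixed to the bench, 220 (its x) x 270 (y) x 150 mm high, open on top. Origin: centre of its underside, on the bench; x towards its hinge side (away from the robot at yaw 0), y along the hinge towards the keeper's side, z up. Well 150 (x) x 190 (y) mm, centred; flat floor 18 mm up; rim at 150 mm.
- chest_floor (a point): Centre of the floor of the chest's well, 18 mm above the bench; axes as the chest's.
- rack: Loose red vial rack, 0.2 to 0.45 kg, 100 (its x) x 56 (y) x 91 mm high, with ten lilac-capped vials fixed in it (tops at 51 mm) and a white carrying bar along its x over the middle, held by white uprights at its ends. The bar is 10 mm wide, its underside at 77 and its top at 91 mm above the rack's underside. Origin: centre of the underside; z up.
- rack_bar (a point): Middle of the rack's carrying bar, 84 mm above the rack's underside, 26 mm of free height between the vials' caps and the bar; x along the bar.
- lid (a joint): Angle of the blue lid about its hinge, rad: 0 shut, flat on the rim; about 1.57 upright; stop at 1.70. It starts open, near upright. The hinge is stiff (about 0.7 N m): the lid stays at whatever angle it is left; moving it by its tab takes 1 to 7 N.
- lid_hinge (a point): Middle of the hinge line, 85 mm towards +x from the chest's centre and 150 mm above the bench. This frame turns with the lid; with the lid shut its axes are the chest's. The lid spreads along its -x, outer face on +z: a blue skin 166 (x) x 206 (y) mm, outer face at z = 5.5 mm, and under it a 20 mm thick white plug that goes into the well.
- lid_tab (a point): Middle of the black grip tab in the centre of the lid's free edge, 179 mm from the hinge line; in the lid_hinge frame at x = -179, y = 0, z = 4.5 mm. The tab is 60 mm wide (y), 8 mm thick (z) and stands 23 mm out from the skin's edge; same axes. With the lid upright it is on top, its end 339 mm above the bench, and can be pinched from above.
- bolt (a joint): Travel of the bolt, m: 0 drawn back, 0.035 fully home against its stop. It slides along the lid's +y, towards the keeper, with about 3 N of friction and stays where it is left. It starts at 0 to 0.008. It enters the keeper only with the lid shut; pushed out while the lid is open, it strikes the keeper as the lid comes down.
- bolt_knob (a point): Centre of the top of the bolt's red knob: an upright cylinder 14 mm across and 26 mm high on the rod, its axis along the lid's z (top 200 mm above the bench with the lid shut). Nothing near it rises above 175 mm then, but for the keeper (179 mm). Axes as the lid's: the bolt moves along +y.
- bolt_tip (a point): Tip of the bolt: round end of the 10 mm steel rod, 61 mm along +y from the knob's axis.
- keeper (a point): Centre of the outer mouth of the steel keeper, a bridge on the chest's +y rim in line with the shut lid's bolt: 18 mm long along y, 15 mm wide inside, outer mouth 126 mm from the chest's centre, top 179 mm above the bench. Axes as the chest's. The tip of the bolt, fully home, stands 5 mm beyond this point along +y.
- tip_box: Bystander: red tip box, 80 x 120 x 72 mm, with pale pink tips. Origin: centre of the underside.
- wash_bottle: Bystander: whitish wash bottle with a bent spout, 60 mm across and 165 mm high. Origin: centre of the underside.
- timer: Bystander: white bench timer with a display, 70 x 100 x 32 mm. Origin: centre of the underside.
- lid_face (a point): A bare point of the lid's outer face, good to press on to shut it: 120 mm from the hinge line, 50 mm towards -y from the lid's middle, 155.5 mm above the bench with the lid shut; axes as those of lid_hinge. The bolt's plate and guides lie on the other (+y) half of the face, 118 to 152 mm from the hinge line, and rise 19 mm above the face.

How it is judged:
On the way, in this order (a step that is already met when the one before it is completed fails the run):
1. the vial rack stands on the floor of the chest's well, let go (z of rack in the frame of chest below 0.023 m and x of rack in the frame of chest between -0.05 and 0.05 m and y of rack in the frame of chest between -0.07 and 0.07 m and angle between rack's own z axis and vertical below 0.1 rad and contact force between the fingers and rack below 0.3 N), for 0.2 s.
2. the lid is shut (value of joint lid below 0.03 rad), for 0.2 s.
3. the bolt is through the keeper, with the lid shut (y of bolt_tip in the frame of keeper above 0.001 m and value of joint lid below 0.03 rad), for 0.2 s.
At the end, for the whole second after the job is handed in: The rack stands upright (within 0.1 rad) and at rest on the floor of the chest's well, the lid is shut (under 0.03 rad) and the tip of the bolt stands at least 1 mm beyond the outer mouth of the keeper (31 of its 35 mm of travel) (all of step 3 and z of rack in the frame of chest below 0.023 m and x of rack in the frame of chest between -0.05 and 0.05 m and y of rack in the frame of chest between -0.07 and 0.07 m and angle between rack's own z axis and vertical below 0.1 rad and linear speed of rack below 0.02 m/s); the robot touches nothing.
It fails at once if the rack is dropped (moves faster than 0.6 m/s while nothing grips it, a fall of about 20 mm) (contact force between the fingers and rack below 0.1 N and linear speed of rack above 0.6 m/s).
It fails at once if the rack is tipped by more than 0.6 rad (angle between rack's own z axis and vertical above 0.6 rad).
It fails at once if the tip box, the wash bottle or the timer is moved by more than 20 mm (distance of any of tip_box, wash_bottle, timer from where it was at the start of the episode above 0.02 m).
It also fails if it takes over 72 s, if anything falls off the work surface, if the arm or the gripper's body presses on something with over 40 N, if the wrist force passes 120 N, or if a joint passes its speed limit or range.

### The arm

A 6-joint arm with a two-finger parallel gripper is mounted at the origin on the work surface. World frame = base frame: x ahead of the robot, y to its left, z up, the work surface at z = 0. Lengths are in m, angles in rad, forces in N, time in s.
With the tool pointing down it reaches from about 0.3 to 0.775 m from the base axis. Payload 14.6 kg.
Tool frame: the origin (TCP) lies at the very end of the fingers, on their centre line; the grasp point (between the pads) lies 19 mm behind it; x points along the fingers, z is the direction in which the jaws open and shut, and the axes are right-handed (so a half turn about x gives the same grasp; the last joint's range is limited). The gripper opens to 94 mm and grips with 3 to 60 N. Pads are 16 mm wide; open, the fingers measure 119 mm over their backs; the gripper's body (75 mm by 177 mm) begins 78 mm behind the grasp point.
Start: joints at [1.084, 0.3, 1.521, -0, 1.321, -0.067], TCP at [0.224, 0.502, 0.205] pointing down, gripper open.
Joint ranges: [-3.03, 3.03], [-0.79, 2.21], [0.23, 2.52], [-1.04, 4.18], [0, 3.07], [-2.55, 2.55]. Speed limits (rad/s): [2.22, 2.22, 2.57, 3.14, 3.14, 3.14].

### API

Orientations are given as [roll, pitch, yaw] about the fixed x, y, z axes, in that order (R = Rz(yaw) Ry(pitch) Rx(roll)).
In Python, from station import ctrl gives the robot as it stands. The module is installed in compiled form; this text tells all that it offers.
- The arm moves only by the tool servo_tool, never from a script. Its argument "motion" is one flat list of numbers, 4 for each row, row after row: the shift along the tool's x, y, z in mm, then the turn about the tool's x in degrees. In form: [dx, dy, dz, roll, dx, dy, dz, roll, ...]. A call has 1 to 20 rows; each row is the pose to reach, as a shift and turn from the pose commanded when the call began, along the tool's axes at that moment; what a row does not reach only later rows make up. A row lasts 1/8 s, in which the tool goes at most 62.5 mm and 10.7 degrees, less where a joint would pass 70% of its speed; a pose out of reach is approached as far as the arm can. A call with a gripper value outside its range is refused whole. "gripper" is the opening, from 0 (shut) to 1 (fully open), set as the call begins (left out, the last holds). The fingers move at their own pace and stop on an object; "force" is the grip in N (left out, the last holds). Time passes only in rows, so rows that repeat a pose let the fingers close. It gives the time, the measured TCP pose, the force and the opening at its end, in the units of the state.
- ctrl.get_obs(): the state, without advancing time (a new reading comes with each control period).
- ctrl.camera(name): name is "scene" or "top"; returns a dict with "color" (384x512x3 uint8, red, green, blue), "z_map" (384x512 float32, m along the optical axis (not along the pixel's ray), 0 where there is no reading), "fx", "fy", "cx", "cy" (pixels), "rvec" (rotation vector, rad) and "tvec" (3), from world to camera coordinates, as OpenCV has them. Camera axes: x right, y down, z forward; pixel columns grow to the right and rows downward; lengths in m; the calibration is good to about 2 mm. A picture is of the moment at which its call begins.
- ctrl.hand_in(): hands the job in, once; it reports no verdict.
The state is a dict: "time_s": time; "qpos": joint angles; "joint_vel": joint speeds; "tau": joint torques, N m; "ee_pos": TCP position; "eef_rot": TCP orientation; "force": force on the tool from outside, world axes, zero at the start; "moment": the same for the moment, N m; "grip_width": finger opening in m.
Only numpy, scipy, OpenCV 4.12 (cv2) and the standard library are available. Lean on these libraries where they do the work, as an engineer would, in place of code of your own. Each camera call takes 0.05 s, during which the arm holds its last target.

## Working session

There is one attempt and no reset: what is moved stays moved. The work goes in short steps, Python scripts to look and compute and a tool call to move; the robot and the scene stay as the last step left them, time stands still between calls to the robot, and variables do not carry over. Pictures are saved under pics/ and viewed, and the job is handed in when it is done.

Besides the shell and the picture viewer there is one more tool, called after ">>>" as name(argument=value, ...) on one line, values as JSON. servo_tool: Moves the arm, as the interface text tells. Its arguments: {"type":"object","properties":{"motion":{"type":"array","items":{"type":"number"}},"gripper":{"type":"number"},"force":{"type":"number"}},"required":["motion"]}

```bash
mkdir -p pics; cat > h.py <<'E'
import numpy as np, cv2
from station import ctrl
def cam(n,save=None):
    c=ctrl.camera(n)
    if save: cv2.imwrite('pics/'+save+'.png',c['color'][:,:,::-1])
    return c
def pts(c):
    z=c['z_map'];v,u=np.mgrid[0:z.shape[0],0:z.shape[1]]
    P=np.stack([(u-c['cx'])/c['fx']*z,(v-c['cy'])/c['fy']*z,z],-1)
    R=cv2.Rodrigues(np.array(c['rvec'],float))[0]
    W=(P-np.array(c['tvec']).ravel())@R
    W[z==0]=np.nan
    return W
E
python3 - <<'E'
from h import *
o=ctrl.get_obs();print({k:np.round(v,3) for k,v in o.items()})
for n in('scene','top'):
    c=cam(n,n+'0');np.savez('/tmp/'+n+'0.npz',W=pts(c),col=c['color'])
    R=cv2.Rodrigues(np.array(c['rvec'],float))[0];print(n,-R.T@np.array(c['tvec']).ravel())
E
```

```text
{'time_s': np.float64(0.0), 'qpos': array([ 1.084,  0.3  ,  1.522, -0.   ,  1.321, -0.067]), 'joint_vel': array([-0.   , -0.   ,  0.002, -0.   , -0.   , -0.001]), 'tau': array([-4.0000e-03, -5.3180e+01, -3.5273e+01,  7.1000e-02,  2.4000e-02,
       -0.0000e+00]), 'ee_pos': array([0.224, 0.502, 0.205]), 'eef_rot': array([ 3.096,  1.57 , -2.036]), 'force': array([ 0.244, -0.98 , -1.025]), 'moment': array([0.034, 0.002, 0.008]), 'grip_width': np.float64(0.094)}
scene [ 1.20334512 -0.48573363  1.12703931]
top [ 0.4412227  -0.00539814  1.83659693]
```

```bash
ls .
```

```text
h.py
pics
```

View pics/scene0.png

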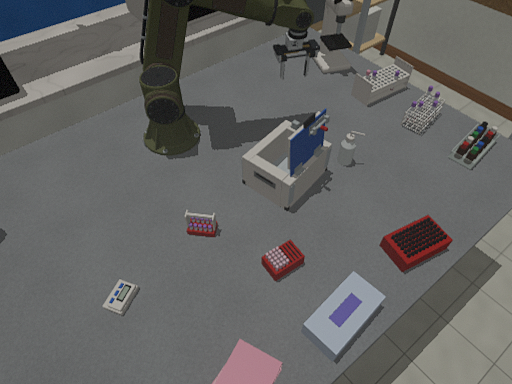

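View pics/top0.png

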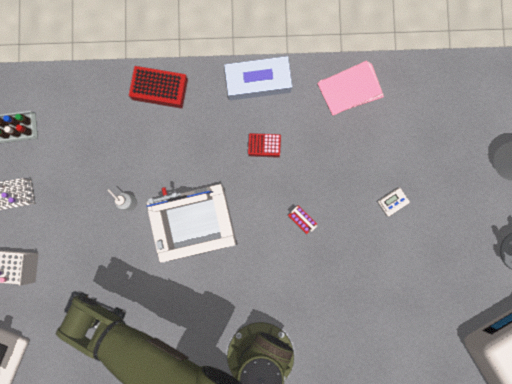

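The scene view shows the rack at about (201,223) and the chest at (287,160) with its blue lid upright. The top view shows the rack at (303,219), the chest at (190,222) with the keeper on the left at (160,243), and the bolt knob at (165,191). Next I'll measure these.

```bash
python3 - <<'E'
from h import *
for n in('scene','top'):
    d=np.load('/tmp/%s0.npz'%n);W=d['W'];col=d['col'].astype(int)
    hsv=cv2.cvtColor(d['col'],cv2.COLOR_RGB2HSV)
    box=np.zeros(W.shape[:2],bool)
    if n=='top': box[195:245,280:325]=1
    else: box[200:245,175:225]=1
    # rack pts
    z=W[...,2]
    m=box&(z>0.070)&(z<.11); P=W[m]
    print(n,'bar n',len(P)); 
    if len(P)>5:
        r=cv2.minAreaRect((P[:,:2]*1000).astype(np.float32));print(r,np.nanmedian(P[:,2]),P[:,2].max())
        q=P[:,:2]-P[:,:2].mean(0);w=np.linalg.svd(q,full_matrices=False)[2][0];print('mean',P.mean(0),'ang',np.arctan2(w[1],w[0]))
    m=box&(z>0.012)&(z<.12); P=W[m];r=cv2.minAreaRect((P[:,:2]*1000).astype(np.float32));print('whole',r)
    # chest rim
    box[:]=0
    if n=='top': box[170:275,135:245]=1
    else: box[100:215,230:345]=1
    m=box&(abs(z-.15)<.006);P=W[m];r=cv2.minAreaRect((P[:,:2]*1000).astype(np.float32));print('rim',r,np.median(P[:,2]))
    m=box&(hsv[...,1]>150)&(hsv[...,0]>100)&(hsv[...,0]<130)&(hsv[...,2]>60);P=W[m];print('blue',len(P),np.nanpercentile(P,[5,50,95],axis=0).round(3))
    m=box&(hsv[...,1]>150)&((hsv[...,0]<8)|(hsv[...,0]>172))&(hsv[...,2]>60);P=W[m];print('red',len(P),P.round(3)[:40])
    print('maxz',np.nanmax(z[box]))
    c=cv2.resize(d['col'][165:275,130:330] if n=='top' else d['col'][100:245,170:345],None,fx=4,fy=4,interpolation=2);cv2.imwrite('pics/zoom_%s.png'%n,c[:,:,::-1])
E
```

```text
scene bar n 159
((498.1175537109375, -172.44020080566406), (101.70892333984375, 33.872737884521484), 43.06475830078125) 0.09027699237924872 0.09681271017156129
mean [ 0.50062679 -0.17414147  0.08818691] ang 0.7751254076845165
whole ((499.6275329589844, -173.80838012695312), (101.53207397460938, 57.799720764160156), 43.828433990478516)
rim ((494.28173828125, 228.90310668945312), (221.58090209960938, 274.4542236328125), 11.490745544433594) 0.15136504601305864
blue 251 [[0.553 0.15  0.162]
 [0.575 0.241 0.242]
 [0.596 0.341 0.314]]
red 23 [[0.586 0.287 0.295]
 [0.59  0.288 0.297]
 [0.593 0.289 0.298]
 [0.595 0.291 0.298]
 [0.587 0.286 0.291]
 [0.591 0.287 0.294]
 [0.595 0.287 0.296]
 [0.597 0.29  0.296]
 [0.598 0.294 0.294]
 [0.589 0.285 0.289]
 [0.594 0.285 0.292]
 [0.596 0.286 0.293]
 [0.6   0.286 0.296]
 [0.6   0.292 0.293]
 [0.605 0.292 0.296]
 [0.605 0.296 0.294]
 [0.598 0.285 0.29 ]
 [0.603 0.284 0.294]
 [0.601 0.291 0.29 ]
 [0.605 0.292 0.292]
 [0.606 0.296 0.29 ]
 [0.604 0.289 0.289]
 [0.605 0.293 0.287]]
maxz 0.34269352464322717
top bar n 101
((500.81707763671875, -170.12568664
[... 272 characters left out ...]
11279297)
rim ((495.043701171875, 231.9156494140625), (219.96986389160156, 271.0049743652344), 11.755945205688477) 0.15050539364122775
blue 19 [[0.552 0.152 0.313]
 [0.58  0.19  0.316]
 [0.585 0.32  0.321]]
red 22 [[0.604 0.295 0.296]
 [0.604 0.293 0.29 ]
 [0.6   0.298 0.297]
 [0.6   0.295 0.3  ]
 [0.601 0.293 0.29 ]
 [0.598 0.299 0.293]
 [0.598 0.296 0.292]
 [0.597 0.293 0.293]
 [0.597 0.289 0.297]
 [0.594 0.295 0.297]
 [0.594 0.293 0.295]
 [0.594 0.29  0.291]
 [0.591 0.296 0.295]
 [0.591 0.292 0.296]
 [0.59  0.289 0.299]
 [0.588 0.296 0.292]
 [0.588 0.293 0.294]
 [0.588 0.289 0.295]
 [0.588 0.287 0.288]
 [0.586 0.299 0.281]
 [0.584 0.293 0.295]
 [0.585 0.291 0.288]]
maxz 0.3467080351562581
```

View pics/zoom_top.png

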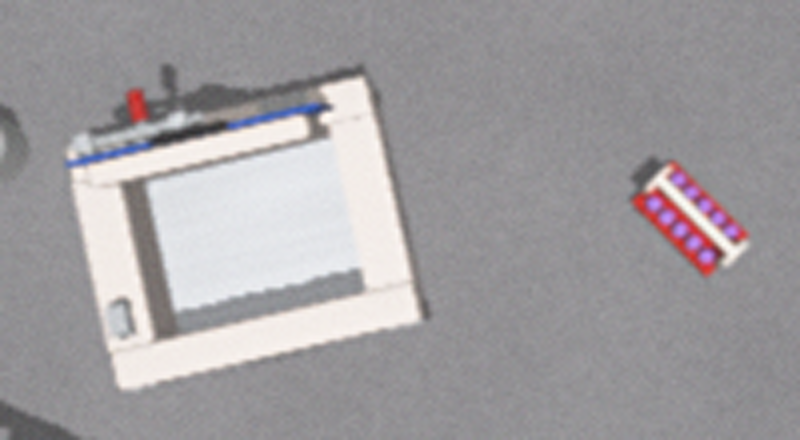

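View pics/zoom_scene.png

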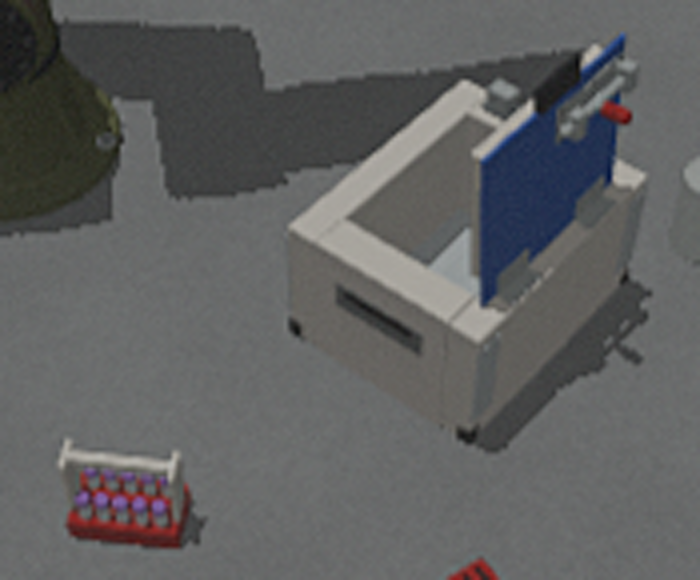

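```bash
cat >> h.py <<'E'
from scipy.spatial.transform import Rotation as Ro
C=np.array([.495,.231,0.]);YAW=np.deg2rad(11.6)
CR=Ro.from_euler('z',YAW).as_matrix()
def c2w(p): return C+CR@np.array(p,float)
def w2c(P): return (np.asarray(P)-C)@CR
def go(p,jaw=None,pr=True):
    """delta in tool axes (mm, deg) to world TCP p with jaw axis yaw (rad, mod pi)"""
    o=ctrl.get_obs();R=Ro.from_euler('xyz',o['eef_rot']).as_matrix()
    d=R.T@(np.array(p)-o['ee_pos'])*1000
    cur=np.arctan2(R[1,2],R[0,2]);a=0
    if jaw is not None:
        a=-(jaw-cur);a=(a+np.pi/2)%np.pi-np.pi/2
    print('d',d.round(1),'roll',np.rad2deg(a).round(1),'cur jaw',np.rad2deg(cur).round(1),'q6',o['qpos'][5].round(2));return d,a
E
python3 - <<'E'
from h import *
o=ctrl.get_obs();R=Ro.from_euler('xyz',o['eef_rot']).as_matrix();print(R.round(3))
for n in('scene','top'):
    d=np.load('/tmp/%s0.npz'%n);W=w2c(d['W'])
    m=(abs(W[...,0])<.2)&(abs(W[...,1])<.1)&(W[...,2]>.17)&(W[...,2]<.4);P=W[m]
    print(n)
    for z in np.arange(.17,.35,.02):
        q=P[abs(P[:,2]-z)<.01]
        if len(q):print(z.round(2),len(q),np.percentile(q[:,0],[2,50,98]).round(3))
    hsv=cv2.cvtColor(d['col'],cv2.COLOR_RGB2HSV);
    m&=(hsv[...,1]>150)&((hsv[...,0]<8)|(hsv[...,0]>172))&(hsv[...,2]>60);print('knob',np.percentile(W[m],[5,50,95],axis=0).round(3))
    W=w2c(d['W']);m=(abs(W[...,2]-.175)<.006)&(abs(W[...,1]-.115)<.02)&(W[...,0]<0)&(W[...,0]>-.1);print('keeper',np.median(W[m],axis=0),m.sum())
    W=w2c(d['W']);m=(abs(W[...,2]-.018)<.008)&(abs(W[...,1])<.09)&(abs(W[...,0])<.07);print('floor',np.percentile(W[m],[1,50,99],axis=0).round(3),m.sum())
go([.5,-.172,.40],np.deg2rad(43.5+90))
E
```

```text
[[-0.001 -0.913  0.408]
 [-0.001  0.408  0.913]
 [-1.     0.    -0.001]]
scene
0.17 78 [0.071 0.086 0.09 ]
0.19 136 [0.064 0.085 0.087]
0.21 146 [0.063 0.083 0.085]
0.23 153 [0.06  0.081 0.084]
0.25 132 [0.057 0.079 0.081]
0.27 120 [0.055 0.078 0.095]
0.29 258 [0.055 0.082 0.118]
0.31 277 [0.052 0.074 0.089]
0.33 73 [0.067 0.075 0.078]
knob [[0.102 0.033 0.289]
 [0.112 0.037 0.294]
 [0.121 0.042 0.298]]
keeper [-0.04946657  0.11493665  0.17821762] 31
floor [[-0.069  0.006  0.015]
 [-0.046  0.029  0.02 ]
 [ 0.005  0.086  0.025]] 157
top
0.17 5 [0.063 0.063 0.079]
0.19 5 [0.061 0.062 0.082]
0.21 8 [0.06  0.061 0.07 ]
0.23 6 [0.058 0.065 0.079]
0.25 11 [0.056 0.057 0.077]
0.27 13 [0.054 0.068 0.094]
0.29 210 [0.053 0.087 0.119]
0.31 396 [0.053 0.065 0.09 ]
0.33 44 [0.07  0.074 0.078]
knob [[0.1   0.037 0.288]
 [0.109 0.041 0.294]
 [0.119 0.046 0.298]]
keeper [-0.05084142  0.11854527  0.1772617 ] 32
floor [[-0.068 -0.083  0.01 ]
 [-0.     0.003  0.018]
 [ 0.069  0.088  0.026]] 1589
d [-194.6 -526.7 -503.2] roll -67.6 cur jaw 65.9 q6 -0.07
```

>>> servo_tool(motion=[-60,0,0,0,-120,0,0,0,-180,0,0,0,-195,0,0,0,-195,-40,-38,10,-195,-80,-76,20,-195,-120,-115,30,-195,-160,-153,40,-195,-200,-191,50,-195,-240,-229,60,-195,-280,-267,70,-195,-320,-305,80,-195,-360,-344,90,-195,-400,-382,100,-195,-440,-420,110,-195,-480,-458,112.4,-195,-510,-487,112.4,-195,-527,-503,112.4,-195,-527,-503,112.4,-195,-527,-503,112.4], gripper=1, force=25)

```text
time_s: 2.6
ee_pos: [0.5002, -0.1712, 0.3999]
eef_rot: [-2.875, 1.57, 2.598]
force: [-0.8, -0.3, -0.5]
grip_width: 0.0938
```

```bash
python3 - <<'E'
from h import *
go([.4995,-.1715,.061],np.deg2rad(-46.5))
E
```

```text
d [338.9  -0.6   0. ] roll 0.1 cur jaw -46.4 q6 0.41
```

>>> servo_tool(motion=[60,0,0,0,120,0,0,0,180,0,0,0,235,0,0,0,280,0,0,0,310,0,0,0,328,0,0,0,338,0,0,0,338,0,0,0])

```text
time_s: 3.72
ee_pos: [0.5003, -0.1714, 0.0625]
eef_rot: [-2.808, 1.571, 2.665]
force: [-0.2, 0.4, -0.7]
grip_width: 0.094
```

```bash
python3 - <<'E'
from h import *
ims=[]
for n in('scene','top'):
    c=cam(n)['color'];x=c[190:250,170:230] if n=='scene' else c[185:255,265:335]
    ims.append(cv2.resize(x,(390,390),interpolation=2))
cv2.imwrite('pics/g1.png',np.hstack(ims)[:,:,::-1])
E
```

```text
(no output)
```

View pics/g1.png

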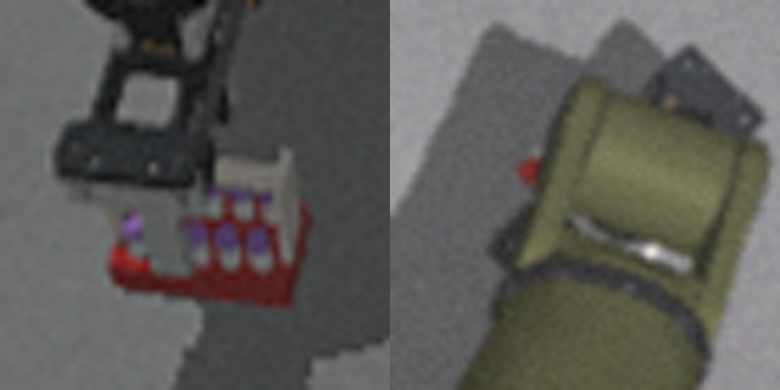

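The gripper straddles the bar: in the left crop the near finger is at about (150,220) and the bar is behind it at (255,175). Next I'll close it.

>>> servo_tool(motion=[0,0,0,0,0,0,0,0,0,0,0,0,0,0,0,0,0,0,0,0,0,0,0,0], gripper=0, force=25)

```text
time_s: 4.58
ee_pos: [0.5004, -0.1719, 0.0624]
eef_rot: [-2.56, 1.571, 2.912]
force: [0.2, 0.2, -0.2]
grip_width: 0.0371
```

>>> servo_tool(motion=[0,0,0,0,0,0,0,0,0,0,0,0,0,0,0,0,0,0,0,0,0,0,0,0])

```text
time_s: 5.32
ee_pos: [0.5004, -0.1719, 0.0624]
eef_rot: [-2.549, 1.571, 2.923]
force: [-0.3, -0.2, -0.3]
grip_width: 0.0097
```

```bash
python3 - <<'E'
from h import *
o=ctrl.get_obs();p=o['ee_pos'].copy();p[2]=.30
go(p,YAW-np.pi/2)
t=c2w([-.012,0,.30]);print(t);go(t,YAW-np.pi/2)
E
```

```text
d [-237.6   -0.    -0. ] roll 31.9 cur jaw -46.5 q6 0.41
[0.4832451  0.22858706 0.3       ]
d [-237.6  263.5 -302.1] roll 31.9 cur jaw -46.5 q6 0.41
```

>>> servo_tool(motion=[-8,0,0,0,-25,0,0,0,-50,0,0,0,-85,0,0,0,-120,0,0,4,-155,0,0,8,-190,0,0,13,-215,0,0,18,-230,0,0,23,-238,0,0,28,-238,0,0,32,-238,0,0,32])

```text
time_s: 6.82
ee_pos: [0.5002, -0.1718, 0.3015]
eef_rot: [0.966, 1.57, -0.403]
force: [0.4, -0.4, -2.7]
grip_width: 0.0093
```

```bash
python3 - <<'E'
from h import *
cam('scene','s2')
t=c2w([-.012,0,.30]);print(t);go(t,YAW-np.pi/2)
E
```

```text
[0.4832451  0.22858706 0.3       ]
d [   1.1   64.1 -395.6] roll 0.0 cur jaw -78.4 q6 0.97
```

View pics/s2.png

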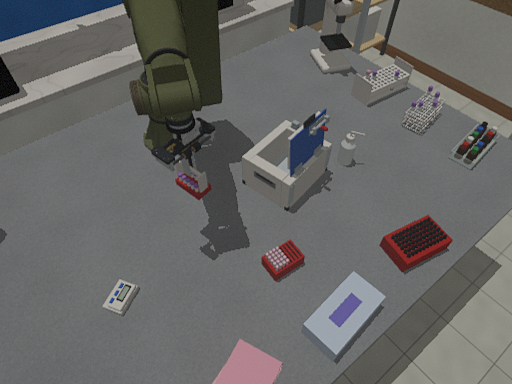

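The rack hangs upright in the gripper at about (193,180). Next I'll carry it over the chest.

>>> servo_tool(motion=[0,3,-15,0,0,7,-45,0,0,13,-80,0,0,19,-118,0,0,25,-156,0,0,31,-194,0,0,37,-232,0,0,43,-268,0,0,49,-302,0,0,54,-334,0,0,58,-360,0,0,61,-380,0,0,64,-391,0,0,64,-396,0,0,64,-396,0])

```text
time_s: 8.75
ee_pos: [0.4838, 0.2287, 0.3004]
eef_rot: [-0.574, 1.571, -1.943]
force: [-0.5, -0.4, -2.0]
grip_width: 0.0097
```

```bash
python3 - <<'E'
from h import *
c=cam('scene','s3');W=w2c(pts(c));hsv=cv2.cvtColor(c['color'],cv2.COLOR_RGB2HSV)
m=(abs(W[...,0])<.09)&(abs(W[...,1])<.1)&(W[...,2]>.2)&(W[...,2]<.29)&(hsv[...,1]>140)&((hsv[...,0]<8)|(hsv[...,0]>172));m[:, :]&=(W[...,0]<.06);print(np.percentile(W[m],[2,50,98],axis=0).round(3),m.sum())
cv2.imwrite('pics/s3z.png',cv2.resize(c['color'][60:220,210:360],None,fx=4,fy=3.7)[:,:,::-1])
go(c2w([-.012,0,.081]),YAW-np.pi/2)
E
```

```text
[[-0.057 -0.031  0.243]
 [-0.017 -0.028  0.258]
 [ 0.022  0.003  0.266]] 109
d [ 2.195e+02 -6.000e-01 -2.000e-01] roll -0.1 cur jaw -78.5 q6 1.74
```

View pics/s3z.png

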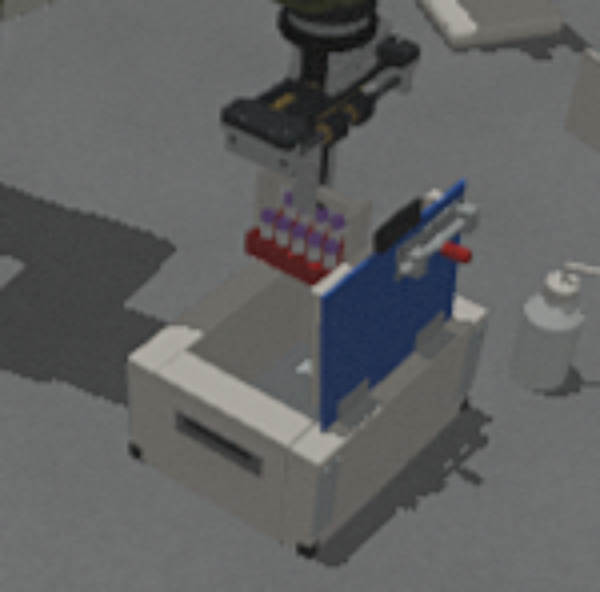

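The rack hangs over the well at zoomed (300,240), level and clear of the lid. Next I'll lower it part way and check the wrist against the lid.

>>> servo_tool(motion=[25,0,0,0,60,0,0,0,95,0,0,0,125,0,0,0,145,0,0,0,150,0,0,0,150,0,0,0])

```text
time_s: 9.68
ee_pos: [0.4841, 0.2287, 0.151]
eef_rot: [1.69, 1.57, 0.321]
force: [-0.2, 0.2, -2.2]
grip_width: 0.01
```

```bash
python3 - <<'E'
from h import *
c=cam('scene','s4')
cv2.imwrite('pics/s4z.png',cv2.resize(c['color'][60:220,210:360],None,fx=4,fy=3.7)[:,:,::-1])
W=w2c(pts(c))
go(c2w([-.012,0,.081]),YAW-np.pi/2)
E
```

```text
d [70.4 -1.2  0. ] roll -0.1 cur jaw -78.5 q6 1.74
```

View pics/s4z.png

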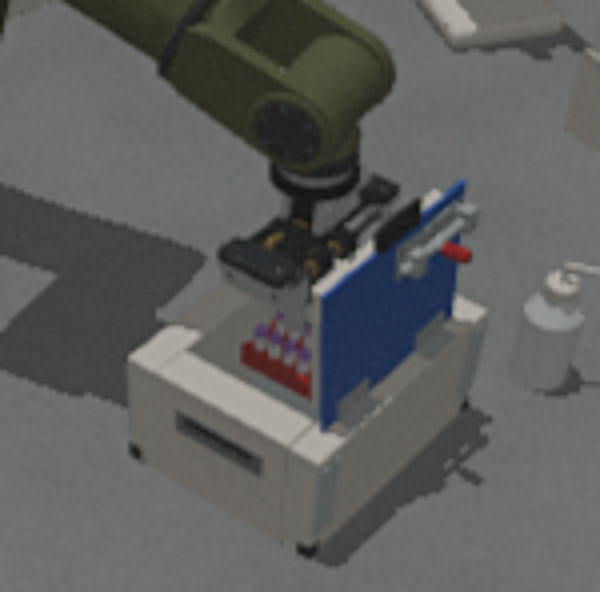

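```bash
python3 - <<'E'
from h import *
for n in('scene','top'):
    c=cam(n);W=w2c(pts(c));hsv=cv2.cvtColor(c['color'],cv2.COLOR_RGB2HSV)
    m=(abs(W[...,1])<.12)&(abs(W[...,0]+.012)<.2)&(W[...,2]>.345)
    P=W[m];print(n,m.sum())
    for z in np.arange(.36,.62,.02):
        q=P[abs(P[:,2]-z)<.01]
        if len(q):print(z.round(2),len(q),np.percentile(q[:,0],[2,50,98]).round(3),np.percentile(q[:,1],[2,98]).round(3))
E
```

```text
scene 4052
0.36 96 [-0.031  0.007  0.021] [-0.037  0.015]
0.38 66 [-0.014  0.015  0.02 ] [-0.056  0.02 ]
0.4 105 [-0.061 -0.006  0.026] [-0.065  0.045]
0.42 304 [-0.099 -0.023  0.033] [-0.07   0.049]
0.44 480 [-0.113 -0.014  0.03 ] [-0.073  0.05 ]
0.46 689 [-0.139 -0.026  0.015] [-0.079  0.049]
0.48 477 [-0.189 -0.08  -0.025] [-0.092  0.043]
0.5 423 [-0.206 -0.107 -0.074] [-0.099  0.025]
0.52 470 [-0.206 -0.128 -0.092] [-0.102  0.012]
0.54 423 [-0.206 -0.158 -0.131] [-0.103  0.012]
0.56 393 [-0.21  -0.188 -0.162] [-0.102  0.008]
0.58 71 [-0.212 -0.207 -0.198] [-0.081 -0.007]
top 3643
0.36 10 [-0.048 -0.046 -0.041] [-0.022  0.004]
0.38 2 [-0.046 -0.045 -0.044] [-0.011 -0.006]
0.4 10 [-0.072 -0.053  0.008] [-0.062  0.034]
0.42 58 [-0.084 -0.045  0.03 ] [-0.068  0.034]
0.44 320 [-0.076 -0.018  0.03 ] [-0.066  0.056]
0.46 681 [-0.083 -0.013  0.016] [-0.066  0.054]
0.48 326 [-0.127 -0.069 -0.021] [-0.078  0.047]
0.5 366 [-0.152 -0.093 -0.071] [-0.085  0.037]
0.52 545 [-0.18 -0.12 -0.09] [-0.092  0.028]
0.54 566 [-0.199 -0.154 -0.127] [-0.093  0.026]
0.56 625 [-0.21  -0.188 -0.16 ] [-0.098  0.017]
0.58 129 [-0.212 -0.207 -0.196] [-0.084 -0.002]
```

The arm's furthest reach towards the lid is x=0.033 and the lid is at 0.053 or more, so there are about 20 mm clear. Next I'll lower to about 4 mm above the floor.

>>> servo_tool(motion=[12,-1,0,0,27,-1,0,0,42,-1,0,0,54,-1,0,0,61,-1,0,0,65,-1,0,0,67,-1,0,0,67,-1,0,0])

```text
time_s: 10.82
ee_pos: [0.4829, 0.2288, 0.0836]
eef_rot: [1.73, 1.571, 0.36]
force: [0.5, 0.3, -1.5]
grip_width: 0.01
```

>>> servo_tool(motion=[1,0,0,0,2,0,0,0,3,0,0,0,3.5,0,0,0,4,0,0,0,4,0,0,0])

```text
time_s: 11.58
ee_pos: [0.4829, 0.2289, 0.0803]
eef_rot: [1.974, 1.57, 0.605]
force: [-5.9, -0.5, 9.2]
grip_width: 0.0098
```

The rack is on the floor, with 9 N upward on the tool. Next I'll ease off slightly and open.

>>> servo_tool(motion=[-0.5,0,0,0,-0.5,0,0,0])

```text
time_s: 11.82
ee_pos: [0.4829, 0.2288, 0.0803]
eef_rot: [2.219, 1.57, 0.85]
force: [-4.2, 0.1, 6.7]
grip_width: 0.0099
```

>>> servo_tool(motion=[0,0,0,0,0,0,0,0,0,0,0,0,0,0,0,0,0,0,0,0,0,0,0,0], gripper=0.5)

```text
time_s: 12.58
ee_pos: [0.4829, 0.2287, 0.0799]
eef_rot: [-0.505, 1.571, -1.874]
force: [0.1, -0.0, 1.0]
grip_width: 0.0471
```

```bash
python3 - <<'E'
from h import *
p=ctrl.get_obs()['ee_pos'];print(w2c(p))
for x in ((-.012,0),(-.02,-.05),(.125,-.05)):
  go(c2w([*x,.40]),YAW-np.pi/2)
E
```

```text
[-0.01236358  0.00019264  0.07993107]
d [-3.201e+02  4.000e-01  2.000e-01] roll -0.1 cur jaw -78.5 q6 1.74
d [-320.1   -7.6   50.2] roll -0.1 cur jaw -78.5 q6 1.74
d [-320.1  137.4   50.1] roll -0.1 cur jaw -78.5 q6 1.74
```

>>> servo_tool(motion=[-8,0,0,0,-25,0,0,0,-60,0,0,0,-110,0,0,0,-165,0,0,0,-220,0,0,0,-275,0,0,0,-310,0,0,0,-320,0,0,0])

```text
time_s: 13.7
ee_pos: [0.4827, 0.2287, 0.4028]
eef_rot: [1.736, 1.567, 0.366]
force: [0.3, -0.3, -1.1]
grip_width: 0.0467
```

>>> servo_tool(motion=[0,20,10,0,0,60,25,0,0,100,40,0,0,130,50,0,0,140,50,0,0,140,50,0], gripper=0)

```text
time_s: 14.45
ee_pos: [0.6303, 0.2077, 0.3982]
eef_rot: [-1.512, 1.568, -2.882]
force: [0.7, -0.2, -0.1]
grip_width: 0.0004
```

```bash
python3 - <<'E'
from h import *
for n in('scene','top'):
    c=cam(n,'r_'+n);W=w2c(pts(c));hsv=cv2.cvtColor(c['color'],cv2.COLOR_RGB2HSV)
    m=(abs(W[...,0])<.07)&(abs(W[...,1])<.09)&(W[...,2]>.1)&(W[...,2]<.118);print(n,'bar',m.sum(),np.percentile(W[m],[2,50,98],axis=0).round(3) if m.any() else 0)
    m=(abs(W[...,0])<.075)&(abs(W[...,1])<.09)&(W[...,2]>.0)&(W[...,2]<.14)&(hsv[...,1]>140)&((hsv[...,0]<8)|(hsv[...,0]>172));print('red',m.sum(),np.percentile(W[m],[2,50,98],axis=0).round(3) if m.any() else 0)
p=ctrl.get_obs()['ee_pos'];print(w2c(p))
cc=cam('scene')['color'];cv2.imwrite('pics/r_z.png',cv2.resize(cc[60:220,210:360],None,fx=4,fy=3.7)[:,:,::-1])
E
```

```text
scene bar 66 [[-0.064 -0.012  0.101]
 [-0.035 -0.004  0.109]
 [-0.001  0.008  0.113]]
red 2 [[-0.038  0.007  0.043]
 [-0.029  0.009  0.045]
 [-0.02   0.012  0.047]]
top bar 0 0
red 0 0
[ 0.12719508 -0.04978172  0.39954434]
```

View pics/r_z.png

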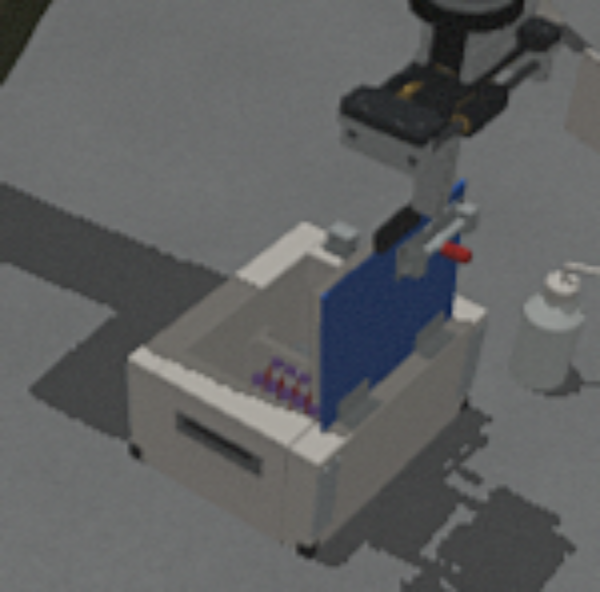

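The rack stands upright in the well: the bar top reads 0.109 m, which matches 0.018 + 0.091. The gripper is above and behind the lid. Next I'll lower it behind the lid.

>>> servo_tool(motion=[40,0,0,0,85,0,0,0,110,0,0,0,118,0,0,0,118,0,0,0])

```text
time_s: 15.22
ee_pos: [0.6299, 0.2078, 0.2828]
eef_rot: [1.619, 1.57, 0.249]
force: [-0.3, 0.5, 0.1]
grip_width: 0.0004
```

```bash
python3 - <<'E'
from h import *
p=ctrl.get_obs()['ee_pos'];print(w2c(p))
r=.13
for th in np.arange(1.5,-.01,-.1):
    d=np.array([-np.cos(th),np.sin(th)]);n=np.array([np.sin(th),np.cos(th)])
    q=np.array([.085,.15])+r*d+.0055*n-.003*n; q[0]+=.008
    print(round(th,2),(np.array([q[0],q[1]])*1000).round(0)); D,a=go(c2w([q[0],-.05,q[1]]),YAW-np.pi/2)
E
```

```text
[ 0.12747255 -0.04982401  0.28284308]
1.5 [ 86. 280.]
d [  3.  -41.2   0.2] roll -0.0 cur jaw -78.4 q6 1.63
1.4 [ 73. 279.]
d [  4.3 -54.1   0.2] roll -0.0 cur jaw -78.4 q6 1.63
1.3 [ 61. 276.]
d [  6.9 -66.8   0.2] roll -0.0 cur jaw -78.4 q6 1.63
1.2 [ 48. 272.]
d [ 10.7 -79.3   0.2] roll -0.0 cur jaw -78.4 q6 1.63
1.1 [ 36. 267.]
d [ 15.8 -91.2   0.2] roll -0.0 cur jaw -78.4 q6 1.63
1.0 [ 25. 261.]
d [  22.  -102.6    0.3] roll -0.0 cur jaw -78.4 q6 1.63
0.9 [ 14. 253.]
d [  29.4 -113.3    0.3] roll -0.0 cur jaw -78.4 q6 1.63
0.8 [  4. 245.]
d [  37.7 -123.3    0.3] roll -0.0 cur jaw -78.4 q6 1.63
0.7 [ -5. 236.]
d [  47.1 -132.3    0.3] roll -0.0 cur jaw -78.4 q6 1.63
0.6 [-13. 225.]
d [  57.3 -140.4    0.3] roll -0.0 cur jaw -78.4 q6 1.63
0.5 [-20. 215.]
d [  68.2 -147.4    0.3] roll -0.0 cur jaw -78.4 q6 1.63
0.4 [-26. 203.]
d [  79.8 -153.3    0.3] roll -0.0 cur jaw -78.4 q6 1.63
0.3 [-30. 191.]
d [  91.9 -158.     0.3] roll -0.0 cur jaw -78.4 q6 1.63
0.2 [-34. 178.]
d [ 104.4 -161.5    0.3] roll -0.0 cur jaw -78.4 q6 1.63
0.1 [-36. 165.]
d [ 117.2 -163.7    0.3] roll -0.0 cur jaw -78.4 q6 1.63
-0.0 [-37. 152.]
d [ 130.2 -164.6    0.3] roll -0.0 cur jaw -78.4 q6 1.63
```

>>> servo_tool(motion=[0,-15,0,0,0,-30,0,0,3,-41,0,0,3.5,-48,0,0,4,-54,0,0,5.5,-60,0,0,7,-67,0,0,9,-73,0,0,11,-79,0,0,13,-85,0,0,16,-91,0,0,19,-97,0,0,22,-103,0,0,26,-108,0,0,29,-113,0,0,33,-118,0,0,38,-123,0,0])

```text
time_s: 17.35
ee_pos: [0.5092, 0.1831, 0.2437]
eef_rot: [-1.421, 1.571, -2.791]
force: [2.3, 0.3, 1.1]
grip_width: 0.0
```

```bash
python3 - <<'E'
from h import *
cc=cam('scene')['color'];cv2.imwrite('pics/l_z.png',cv2.resize(cc[60:220,210:360],None,fx=4,fy=3.7)[:,:,::-1])
print(w2c(ctrl.get_obs()['ee_pos']))
E
```

```text
[ 0.00359346 -0.04979179  0.24300999]
```

View pics/l_z.png

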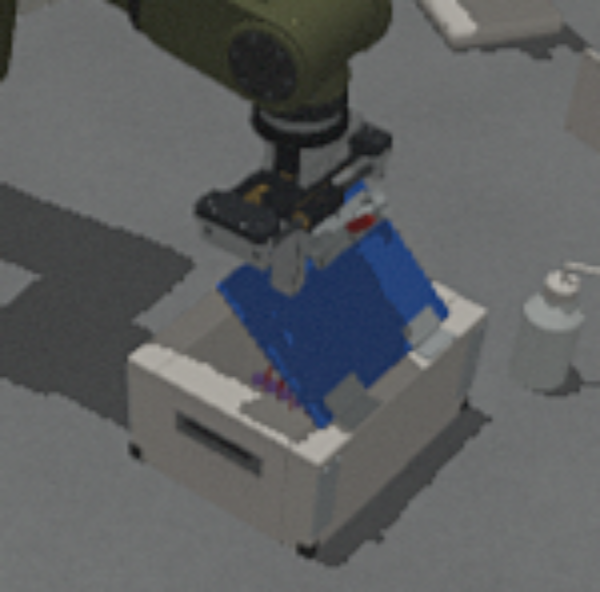

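The lid is folding down under the fingertip, at about 45°, with the fingertip at (290,285). Next I'll carry on along the arc until it is shut.

>>> servo_tool(motion=[5,-5,0,0,9,-9,0,0,14,-13,0,0,19,-17,0,0,25,-21,0,0,30,-24,0,0,36,-27,0,0,42,-30,0,0,48,-33,0,0,54,-35,0,0,60,-37,0,0,66,-38,0,0,73,-39,0,0,79,-41,0,0,85,-41,0,0,89,-41,0,0,91,-41,0,0,92,-41,0,0])

```text
time_s: 19.65
ee_pos: [0.4694, 0.1749, 0.1553]
eef_rot: [1.564, 1.569, 0.195]
force: [-21.8, -7.5, 48.4]
grip_width: 0.0004
```

```bash
python3 - <<'E'
from h import *
o=ctrl.get_obs();print(w2c(o['ee_pos']),o['force'])
for n in('scene','top'):
    c=cam(n,'m_'+n);W=w2c(pts(c));hsv=cv2.cvtColor(c['color'],cv2.COLOR_RGB2HSV)
    m=(hsv[...,1]>150)&(hsv[...,0]>100)&(hsv[...,0]<130)&(hsv[...,2]>60)&(abs(W[...,0])<.11)&(abs(W[...,1])<.12)
    P=W[m];P=P[(P[:,2]>.1)&(P[:,2]<.2)]
    if len(P)>20: A=np.c_[P[:,:2],np.ones(len(P))];s=np.linalg.lstsq(A,P[:,2],rcond=None)[0];print(n,len(P),'slope',s,'z med',np.median(P[:,2]))
E
```

```text
[-0.03631359 -0.04976688  0.15529368] [-21.77686864  -7.47335359  48.355983  ]
scene 1074 slope [-0.00067018  0.00041295  0.15698888] z med 0.15702118040560847
top 1027 slope [-0.00027894  0.00104214  0.15613959] z med 0.15620442972307497
```

The lid is shut: the face lies flat at z of about 0.156, with slope under 0.001. Next I'll back off and measure the knob.

>>> servo_tool(motion=[-10,0,0,0,-40,0,0,0,-85,0,0,0,-105,0,0,0,-105,0,0,0])

```text
time_s: 20.38
ee_pos: [0.4698, 0.175, 0.2578]
eef_rot: [1.646, 1.569, 0.277]
force: [-0.8, 0.0, -0.3]
grip_width: 0.0007
```

```bash
python3 - <<'E'
from h import *
o=ctrl.get_obs();print(w2c(o['ee_pos']),o['force'])
for n in('scene','top'):
    c=cam(n,'n_'+n);W=w2c(pts(c));hsv=cv2.cvtColor(c['color'],cv2.COLOR_RGB2HSV)
    A=(abs(W[...,0])<.11)&(abs(W[...,1])<.12)
    m=A&(hsv[...,1]>150)&(hsv[...,0]>100)&(hsv[...,0]<130)&(hsv[...,2]>60);P=W[m]
    if len(P)>20: B=np.c_[P[:,:2],np.ones(len(P))];s=np.linalg.lstsq(B,P[:,2],rcond=None)[0];print(n,len(P),'slope',s)
    m=A&(hsv[...,1]>140)&((hsv[...,0]<8)|(hsv[...,0]>172))&(W[...,2]>.16);print('knob',m.sum(),np.percentile(W[m],[2,50,98],axis=0).round(3) if m.any() else 0)
    if m.any(): m&=(W[...,2]>.196);print('top',m.sum(),W[m].mean(0) if m.any() else 0)
cc=c['color'] if 0 else cam('scene')['color'];cv2.imwrite('pics/n_z.png',cv2.resize(cc[60:220,210:360],None,fx=4,fy=3.7)[:,:,::-1])
E
```

```text
[-0.03594979 -0.04974583  0.25777627] [-8.18961102e-01  5.80675238e-04 -3.13580314e-01]
scene 1047 slope [-0.00059698  0.0011632   0.15702016]
knob 16 [[-0.054  0.032  0.179]
 [-0.048  0.038  0.191]
 [-0.045  0.041  0.204]]
top 5 [-0.04777919  0.03685697  0.20116646]
top 808 slope [-0.01503699  0.00307277  0.15739894]
knob 0 0
```

View pics/n_z.png

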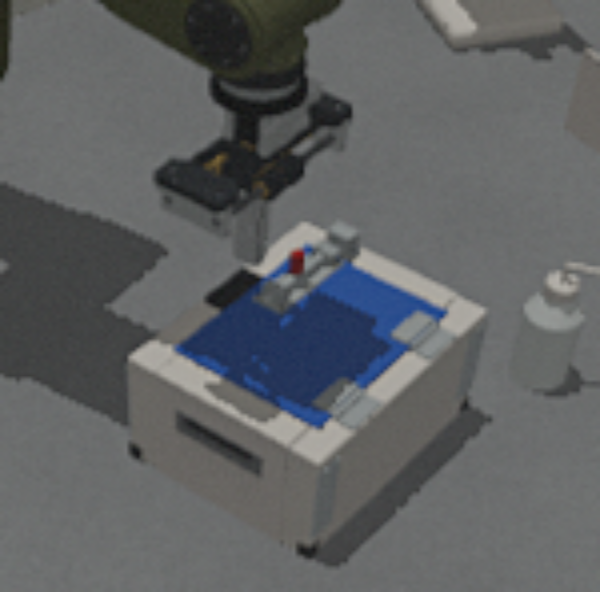

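>>> servo_tool(motion=[0,-7,-15,0,0,-14,-30,0,30,-14,-30,0,60,-14,-30,0,74,-14,-30,0,76,-14,-30,0,76,-14,-30,0])

```text
time_s: 21.4
ee_pos: [0.4499, 0.2018, 0.1818]
eef_rot: [1.725, 1.57, 0.356]
force: [0.6, 0.0, 0.7]
grip_width: 0.0004
```

```bash
python3 - <<'E'
from h import *
o=ctrl.get_obs();print(w2c(o['ee_pos']),o['force']);go(c2w([-.05,.05,.181]),YAW-np.pi/2)
E
```

```text
[-0.05005754 -0.01950682  0.18181482] [0.61402503 0.0482565  0.72207694]
d [  0.8   0.  -69.5] roll -0.0 cur jaw -78.4 q6 1.72
```

>>> servo_tool(motion=[0,0,-10,0,0,0,-22,0,0,0,-32,0,0,0,-38,0,0,0,-43,0,0,0,-48,0,0,0,-53,0,0,0,-58,0,0,0,-62,0,0,0,-66,0,0,0,-66,0])

```text
time_s: 22.78
ee_pos: [0.4363, 0.2666, 0.1809]
eef_rot: [2.934, 1.57, 1.565]
force: [0.2, 0.3, 1.0]
grip_width: 0.0004
```

>>> servo_tool(motion=[0,0,-2,0,0,0,-4,0,0,0,-5,0])

```text
time_s: 23.15
ee_pos: [0.4355, 0.2709, 0.1809]
eef_rot: [-0.059, 1.57, -1.429]
force: [1.5, -8.3, 0.8]
grip_width: 0.0006
```

```bash
python3 - <<'E'
from h import *
o=ctrl.get_obs();print(w2c(o['ee_pos']),o['force'])
c=cam('scene');W=w2c(pts(c));hsv=cv2.cvtColor(c['color'],cv2.COLOR_RGB2HSV)
A=(abs(W[...,0])<.11)&(abs(W[...,1])<.12)
m=A&(hsv[...,1]>140)&((hsv[...,0]<8)|(hsv[...,0]>172))&(W[...,2]>.16);print('knob',m.sum(),np.percentile(W[m],[2,50,98],axis=0).round(3) if m.any() else 0)
cv2.imwrite('pics/p_z.png',cv2.resize(c['color'][80:200,230:350],None,fx=6,fy=5)[:,:,::-1])
E
```

```text
[-0.05030124  0.0510314   0.18092042] [ 1.53206484 -8.337301    0.83273765]
knob 0 0
```

View pics/p_z.png

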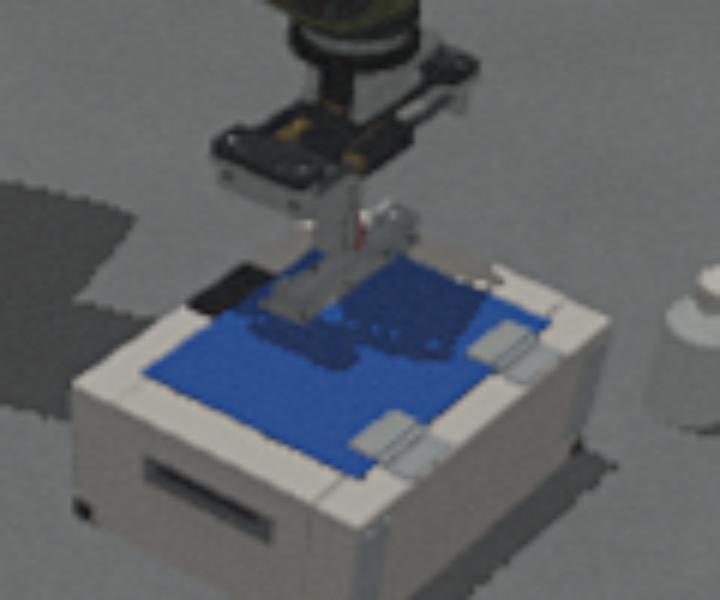

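The finger at (335,220) is against the knob, and the 8 N reaction suggests the bolt is near its stop. Next I'll push a little further to confirm.

>>> servo_tool(motion=[0,0,-1,0,0,0,-2,0,0,0,-3,0,0,0,-3,0])

```text
time_s: 23.7
ee_pos: [0.4354, 0.2714, 0.1809]
eef_rot: [-0.134, 1.566, -1.504]
force: [2.9, -23.4, 4.2]
grip_width: 0.0005
```

The force rose to 23 N with only 0.5 mm of travel, so the bolt is at its stop. Next I'll retreat and check.

>>> servo_tool(motion=[0,0,5,0,0,0,15,0,0,0,20,0,-40,0,40,0,-90,0,70,0,-150,0,100,0,-200,-30,140,0,-220,-60,180,0,-220,-80,230,0,-220,-80,280,0,-220,-80,300,0,-220,-80,300,0])

```text
time_s: 25.2
ee_pos: [0.4165, -0.0368, 0.4008]
eef_rot: [-2.724, 1.571, 2.187]
force: [0.2, -1.0, -0.7]
grip_width: 0.0008
```

```bash
python3 - <<'E'
from h import *
o=ctrl.get_obs();print(w2c(o['ee_pos']),o['force'])
for n in('scene','top'):
    c=cam(n,'f_'+n);W=w2c(pts(c));hsv=cv2.cvtColor(c['color'],cv2.COLOR_RGB2HSV)
    A=(abs(W[...,0])<.11)&(abs(W[...,1])<.12)
    m=A&(hsv[...,1]>150)&(hsv[...,0]>100)&(hsv[...,0]<130)&(hsv[...,2]>60);P=W[m]
    B=np.c_[P[:,:2],np.ones(len(P))];s=np.linalg.lstsq(B,P[:,2],rcond=None)[0];print(n,len(P),'slope',s)
    m=A&(hsv[...,1]>140)&((hsv[...,0]<8)|(hsv[...,0]>172))&(W[...,2]>.16);print('knob',m.sum(),np.percentile(W[m],[2,50,98],axis=0).round(3) if m.any() else 0)
    z=c['color'][170:270,135:245] if n=='top' else c['color'][100:200,235:345]
    cv2.imwrite('pics/fz_%s.png'%n,cv2.resize(z,None,fx=5,fy=5,interpolation=2)[:,:,::-1])
E
```

```text
[-0.13075093 -0.24652963  0.4008224 ] [ 0.21484337 -1.01640706 -0.69844503]
scene 1350 slope [-0.00029519  0.00020315  0.15700573]
knob 11 [[-0.052  0.062  0.18 ]
 [-0.048  0.066  0.192]
 [-0.047  0.069  0.202]]
top 2082 slope [ 4.57896022e-03 -1.54780537e-04  1.56149717e-01]
knob 9 [[-0.053  0.064  0.193]
 [-0.05   0.07   0.199]
 [-0.045  0.074  0.204]]
```

View pics/fz_top.png

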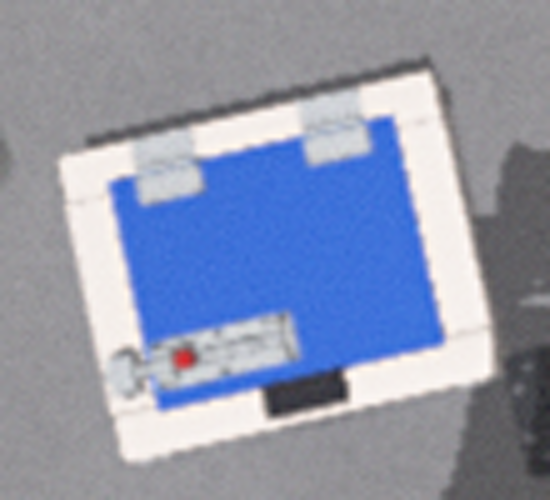

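View pics/f_scene.png

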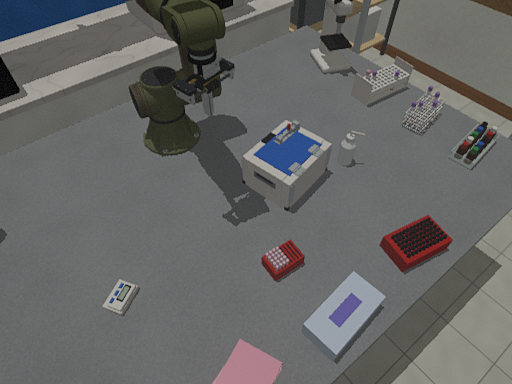

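The top view shows the lid flat and the knob at (183,357), y=0.070, which is its fully home position, with the rod in the keeper at (128,370). In the scene view the bystanders are where they were, and the arm is clear. Handing in.

```bash
python3 -c "
from station import ctrl
print(ctrl.hand_in())"
```

```text
the job is handed in; nothing more can be done
None
```

The red rack is on the floor of the chest, the lid is shut and the bolt is pushed home through the keeper. I handed the job in at about 25 s of the 72 s allowed; no verdict comes back.

- **Rack:** I carried it by its bar and set it down until the tool felt about 9 N from the floor. After release, the bar's top read 0.109 m, which matches the rack standing upright on the 18 mm floor. I couldn't look at it again once the lid was shut.
- **Lid:** I pushed it down with the closed fingertips. The final images show its face at about 0.156–0.157 m with a slope under 0.005 rad.
- **Bolt:** The push ended at a hard stop, with 23 N and only 0.5 mm more travel. The top camera puts the knob at y = 0.070 m, its fully home position. The scene camera read 0.066 m but sees mainly the near side of the knob, so I relied on the top view and the stop. I did not measure the bolt's tip directly.
- **Surroundings:** The tip box, wash bottle and timer look unmoved in the last picture, though I didn't measure them. The arm ended clear of everything.

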